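Load and tighten the notebook press

ROBOT

A 6-joint arm with a two-finger parallel gripper is mounted at the origin on a cart in front of the work surface, level with it; the furniture and walls round the work are solid. World frame = base frame: x ahead of the robot, y to its left, z up, the work surface at z = 0. Lengths are in mm, angles in rad, forces in N, time in s.
With the tool pointing down it reaches from about 300 to 775 mm from the base axis. Payload 14.6 kg.
Tool frame: the origin (TCP) lies on the centre line of the jaws, within the pads' length; the fingertips stand ahead of it and the grasp point (between the pads) is the TCP (manip.tip_reach is the z of the fingertips in the tool frame, in mm); z points along the fingers, y is the direction in which the jaws open and shut (so a half turn about z gives the same grasp; the last joint's range is limited). The gripper opens to 94 mm and grips with 3 to 60 N. Pads are 16 mm wide; open, the fingers measure 119 mm over their backs; the gripper's body (75 mm by 177 mm) begins 78 mm behind the grasp point.
Start: joints at [-1.247, 0.3, 1.521, -0, 1.321, -0.067], TCP at [209.503, -508.525, 224.446] pointing down, gripper open.
Joint ranges: [-3.03, 3.03], [-0.79, 2.21], [0.23, 2.52], [-1.04, 4.18], [0, 3.07], [-2.55, 2.55]. Speed limits (rad/s): [2.22, 2.22, 2.57, 3.14, 3.14, 3.14].

INTERFACE

Orientations are given as [roll, pitch, yaw] about the fixed x, y, z axes, in that order (R = Rz(yaw) Ry(pitch) Rx(roll)).
In Python, from cell import manip, camera, search_frame, masks_of, tip_of gives the robot as it stands.
- The arm moves only by the tool send_rows, never from a script. Its argument "plan" is a list of rows, each an object with "travel": the shift along the tool's x, y, z in mm, a list of three; "delta_rot": the turn, a rotation vector about the tool's x, y, z in degrees, a list of three; "fingers": the gripper's target within -1 to 1 (shut at 1, half-way at 0, fully open at -1). In form: [{"travel": [dx, dy, dz], "delta_rot": [wx, wy, wz], "fingers": fingers}, ...]. A call has 1 to 20 rows; each row shifts and turns the commanded pose from where the row before left it, along the tool's axes as they then stand; what a row does not reach is not made up. A row lasts 1/8 s, in which the tool goes at most 62.5 mm and 10.7 degrees, less where a joint would pass 70% of its speed; a pose out of reach is approached as far as the arm can. A call is refused whole if a number of a shift passes 62.5 or a number of a turn 10.7, either way. A call with a gripper value outside its range is refused whole. The fingers move at their own pace and stop on an object; "grip_force" is the grip in N (left out, the last holds). Time passes only in rows, so rows that do not move let the fingers close. It gives the time, the measured TCP pose, the force and the opening at its end, in the units of the state.
- manip.read_state(): the state, without advancing time (a new reading comes with each control period).
- camera(name): name is "scene" or "top"; returns a dict with "color" (384x512x3 uint8, red, green, blue), "z_map" (384x512 float32, mm along the optical axis (not along the pixel's ray), 0 where there is no reading), "fov_y" (degrees; the focal length in pixels is half the picture's height over the tangent of half this angle, whatever the lens; pixels are square), "cx", "cy" (the principal point, pixels), "k1" (the pictures are not rectified: a ray, as slopes to the right and down, at radius r is drawn at 1 + k1 r^2 times it, then the intrinsics apply), "world_from_camera" (4x4, takes a point from camera to world coordinates). Camera axes: x right, y up, looking along -z (the intrinsics and any distortion apply to the point x, -y, -z); pixel columns grow to the right and rows downward; lengths in mm; the calibration is good to about 2 mm. A picture is of the moment at which its call begins.
- manip.sign_off(): hands the job in, once; it reports no verdict.
Trained networks look in the newest picture that a camera, given by its name, has taken for a name from the list of things; names that differ only in an ending like _2 or _b are one class to them, and where a whole thing is asked for, a point or a joint stands for the part that bears it (a point fixed in the world has none). Each returns a list of dicts, best first, with "confidence" (0 to 1); they miss things now and then, are a little off and sometimes report something else, mostly with a low value. They report only what shows in the picture. A call takes as long as a camera call. They do not tell look-alikes from the thing itself.
- search_frame(name, camera): "at" ([x, y, z] in mm, in the coordinates of the camera as it stood for that picture, good to about 4 mm: the middle of the surface that is visible of it).
- masks_of(name, camera): "region" (384x512 bool, what is visible of it).
- tip_of(name, camera): "at" ([x, y, z] in mm, in the coordinates of the camera as it stood for that picture, good to about 4 mm: a listed point, or the origin of a listed thing).
The state is a dict: "clock": time; "joints": joint angles; "qd": joint speeds; "effort": joint torques, N m; "eef_pos": TCP position; "eef_rot": TCP orientation; "wrist_force": force on the tool from outside, world axes, zero at the start; "moment": the same for the moment, N m; "finger_gap": finger opening in mm.
Only numpy, scipy, OpenCV 4.12 (cv2) and the standard library are available. Lean on these libraries where they do the work, as an engineer would, in place of code of your own. Each camera call takes 0.05 s, during which the arm holds its last target. There are 200 camera calls.

TASK

Push the notebook that sticks out of the small press fully home against the back stop, then tighten the press by pushing the wings of its screw round clockwise (seen from above), stroke after stroke, until it stops. Work with fingertips only: do not lift the notebook, do not take a wing between the fingers, and leave everything else on the desk where it is. Finish clear of everything.

Things in the scene. Friction and masses are not known exactly. Their poses are not given: they have to be found in the camera images.
- press: Small notebook press, fixed: dark wood board 15 mm thick (press frame x -135 to +70 mm, y +-85 mm), dark metal bracket at its far end. Origin: on the desk under the screw's axis; x points from the open front (robot side) to the back stop, y left, z up. Two guide strips, 7 mm high on the board, inner faces at y +-60 mm. Bracket arm under the wings: y +-17, x -21 to +58 mm, top at z 78 mm.
- screw (a joint): Turn of the screw in rad: grows clockwise seen from above; starts between 1 and 3.5; 9.0 is its hard stop, where the plate bears on the notebook. It stays where it is left; about 0.05 N m of friction (about 2 N at a wing's end).
- wing_mid (a point): Point on the screw's vertical axis at the mid height of its wings, 105 to 113 mm above the desk, sinking as it is turned. Brass wing screw: two upright wings, on opposite sides of a hub of 12 mm radius, reaching 38 mm from the axis, 6 mm thick; their outer parts (24 to 38 mm from the axis) reach 14 mm above and below this point. Own x axis along the wings, z up.
- wing_tip (a point): Outer end of one wing, 38 mm from the axis, at the height of wing_mid. At screw angle q this wing points along the press x axis turned clockwise by q.
- notebook_mid (a point): Centre of the loose black notebook, 146 (x) x 103 (y) x 12 mm, 0.13 kg, wire binding along its left edge. It lies flat on the press board between the guide strips (about 5 mm play), its front end sticking out towards the robot 20 to 45 mm more than when home. Its x axis points to the back stop (within 2 degrees). Home: centre at x -23 mm in the press frame.
- notebook_back (a point): Middle of the notebook's far edge (the one that goes against the back stop), half-way up.
- stop_face (a point): Middle of the back stop's front face, at the height of the notebook's middle; x points away from the notebook.
- eraser: Bystander: eraser 21 x 52 x 12 mm beside the press on its right; origin under its centre.
- clip: Bystander: black spring clip 32 x 31 x 43 mm standing beside the press on its right; origin under its centre.
- ink_bottle: Bystander: square ink bottle 49 x 48 x 58 mm, right of the press; origin under its centre.
- stamp: Bystander: hand stamp 24 x 48 x 66 mm, left of the press on the desk pad; origin under its centre.
- pen: Bystander: black pen 132 mm long on the desk pad, left of the press; origin under its centre.
- book: Bystander: leather-bound book 250 x 180 x 26 mm lying on the desk pad, far left; origin under its centre.
- upright_top (a point): Middle of the top edge of the bracket's upright, 128 mm above the desk; the upright is 12 mm thick (press x +58 to +70 mm) and 90 mm wide. It blocks the way behind the screw: a finger can go round the front of the screw, from one side to the other, but not behind it.
- plate_mid (a point): Middle of the underside of the pressure plate, 80 (x) x 90 (y) x 8 mm, on the screw's axis below the arm. It hangs 5 to 8 mm above the notebook at the start and sinks 6 mm per turn of the screw.
Things that resemble listed ones, but are neither listed nor needed, are in the scene too. Of the things that look like the part that bears notebook_mid, the largest one is meant.

How it is judged (in metres and radians):
On the way, in this order (a step that is already met when the one before it is completed fails the run):
1. the notebook is home against the back stop, the screw still loose (x of notebook_back in the frame of stop_face above -0.004 m and angle between the x axis of notebook_mid and the x axis of press, either way round below 0.07 rad and value of joint screw below 7 rad), for 0.2 s.
2. the screw is tight (value of joint screw above 8.65 rad), for 0.2 s.
At the end, for the whole second after the job is handed in: The screw stands within 0.35 rad of its stop (joint above 8.65) and at rest; the notebook lies flat between the guides, its far edge within 4 mm of the back stop and square to it within 4 degrees (value of joint screw above 8.65 rad and x of notebook_back in the frame of stop_face above -0.004 m and angle between the x axis of notebook_mid and the x axis of press, either way round below 0.07 rad and angle between notebook_mid's own z axis and vertical below 0.05 rad and velocity of joint screw below 0.1 rad/s); the robot touches nothing.
It fails at once if the notebook is lifted or tipped (height (world z) of notebook_mid above 0.029 m or angle between notebook_mid's own z axis and vertical above 0.15 rad).
It fails at once if a wing is taken between the fingers (y of the grasp point in the frame of wing_mid between -0.006 and 0.006 m and x of the grasp point in the frame of wing_mid between -0.042 and 0.042 m and z of the grasp point in the frame of wing_mid below 0.026 m).
It fails at once if a bystander is moved by more than 20 mm (distance of any of eraser, clip, ink_bottle, stamp, pen, book from where it was at the start of the episode above 0.02 m).
It also fails if it takes over 61 s, if anything falls off the work surface, if the arm or the gripper's body presses on something with over 40 N, if the wrist force passes 120 N, or if a joint passes its speed limit or range.

## Working session

There is one attempt and no reset: what is moved stays moved. The work goes in short steps, Python scripts to look and compute and a tool call to move; the robot and the scene stay as the last step left them, time stands still between calls to the robot, and variables do not carry over. Pictures are saved under pics/ and viewed, about 8 in all and at most 12, crops included, and the job is handed in when it is done.

Besides the shell and the picture viewer there is one more tool, called after "Call:" by a JSON object that holds its "api" and its "payload", one argument or row to a line. send_rows: Moves the arm, as the interface text tells. Its arguments: {"type":"object","properties":{"plan":{"type":"array"},"grip_force":{"type":"number"}},"required":["plan"]}

```bash
mkdir -p pics; ls
cat > h.py <<'E'
import numpy as np, cv2
from cell import manip, camera, search_frame, masks_of, tip_of
def w(c,p): return (c["world_from_camera"]@np.append(p,1))[:3]
def cloud(c):
    H,W=c["z_map"].shape; f=H/2/np.tan(np.radians(c["fov_y"])/2)
    K=np.array([[f,0,c["cx"]],[0,f,c["cy"]],[0,0,1.]])
    u,v=np.meshgrid(np.arange(W),np.arange(H))
    n=cv2.undistortPoints(np.stack([u,v],-1).reshape(-1,1,2).astype(np.float64),K,np.array([c["k1"],0,0,0.]),).reshape(H,W,2)
    z=c["z_map"]; P=np.stack([n[...,0]*z,-n[...,1]*z,-z,np.ones_like(z)],-1)
    return (P@c["world_from_camera"].T)[...,:3]
def save(n,im,s=1): cv2.imwrite(f"pics/{n}.png",cv2.resize(im[...,::-1],None,fx=s,fy=s,interpolation=cv2.INTER_CUBIC))
E
python3 - <<'E'
from h import *
print(manip.read_state(), manip.tip_reach)
for n in("scene","top"):
    c=camera(n); save(n,c["color"],1.5); 
    for t in "press screw wing_mid wing_tip notebook_mid notebook_back stop_face eraser clip ink_bottle stamp upright_top plate_mid".split():
        for d in tip_of(t,n)[:3]: print(n,t,round(d["confidence"],2),w(c,d["at"]).round(0))
E
```

```text
pics
{'clock': 0.0, 'joints': array([-1.24656425e+00,  3.00482400e-01,  1.52156955e+00, -1.18664541e-05,
        1.32068482e+00, -6.65664407e-02]), 'qd': array([-0.00161849,  0.0009421 , -0.00019758, -0.00094797,  0.00052704,
        0.0008094 ]), 'effort': array([ 2.21761104e-03, -5.31803942e+01, -3.52738953e+01,  7.09916395e-02,
        2.44218728e-02, -1.34233792e-04]), 'eef_pos': array([ 209.44707219, -508.30677313,  223.88499324]), 'eef_rot': array([-3.1404503e+00, -6.4635417e-05,  3.9080142e-01]), 'wrist_force': array([-0.35235142, -0.29525629,  0.75519523]), 'moment': array([-0.00141533, -0.03346592,  0.0278339 ]), 'finger_gap': 94.11053626410114} 19.0
scene press 0.7 [632. -49.   1.]Traceback (most recent call last):
  File "<stdin>", line 6, in <module>
ValueError: it knows: book, clip, eraser, ink_bottle, notebook_back, notebook_mid, pen, plate_mid, press, stamp, stop_face, upright_top, wing_mid, wing_tip
```

Run:
```python
from h import *
for n in("scene","top"):
    c=camera(n); save(n,c["color"],1.5); np.save(n+"_cl",cloud(c)); np.save(n+"_im",c["color"])
    for t in "press wing_mid wing_tip notebook_mid notebook_back stop_face eraser clip ink_bottle stamp upright_top plate_mid".split():
        for d in tip_of(t,n)[:3]: print(n,t,round(d["confidence"],2),w(c,d["at"]).round(0))
```

```text
scene press 0.92 [631. -48.   1.]
scene notebook_mid 0.83 [571. -69.  21.]
scene notebook_mid 0.63 [361. -60.   5.]
scene notebook_mid 0.6 [ 468. -288.    3.]
scene notebook_back 0.85 [645. -46.  21.]
scene notebook_back 0.78 [332.  -7.   4.]
scene notebook_back 0.57 [ 483. -235.    1.]
scene stop_face 0.74 [685. -37.  20.]
scene stop_face 0.62 [ 599. -190.   -0.]
scene eraser 0.6 [ 599. -189.    5.]
scene clip 0.51 [ 709. -160.   -1.]
scene ink_bottle 0.26 [ 706. -159.    3.]
scene plate_mid 0.53 [634. -50.  31.]
top press 0.83 [630. -47.   1.]
top wing_mid 0.6 [632. -53. 111.]
top wing_mid 0.53 [635. 231.  10.]
top wing_tip 0.44 [603. -74. 113.]
top wing_tip 0.44 [519. 522.   9.]
top notebook_mid 0.97 [ 467. -288.    7.]
top notebook_mid 0.91 [366. -55.   3.]
top notebook_mid 0.67 [601. -76. 113.]
top notebook_back 0.8 [335. -11.   5.]
top notebook_back 0.76 [ 484. -234.    5.]
top notebook_back 0.63 [644. -46.  27.]
top stop_face 0.79 [679. -36.  23.]
top eraser 0.68 [ 596. -192.    1.]
top eraser 0.58 [694. -34. 125.]
top clip 0.44 [ 703. -160.   -4.]
top ink_bottle 0.73 [631. -50.  32.]
top ink_bottle 0.53 [ 597. -191.    2.]
top ink_bottle 0.51 [ 716. -260.   -2.]
top stamp 0.72 [633. 233.   6.]
top upright_top 0.68 [ 598. -190.   -4.]
top upright_top 0.56 [692. -31. 126.]
top plate_mid 0.71 [635. -50.  28.]
```

View pics/scene.png

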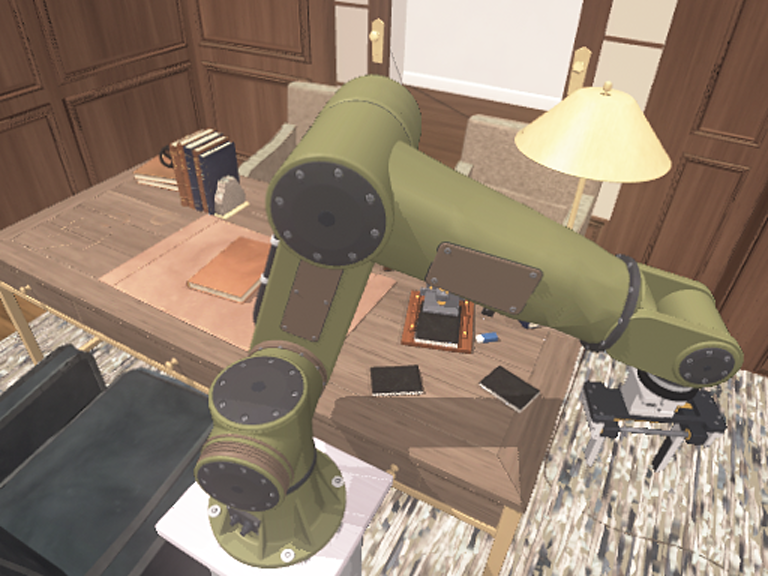

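View pics/top.png

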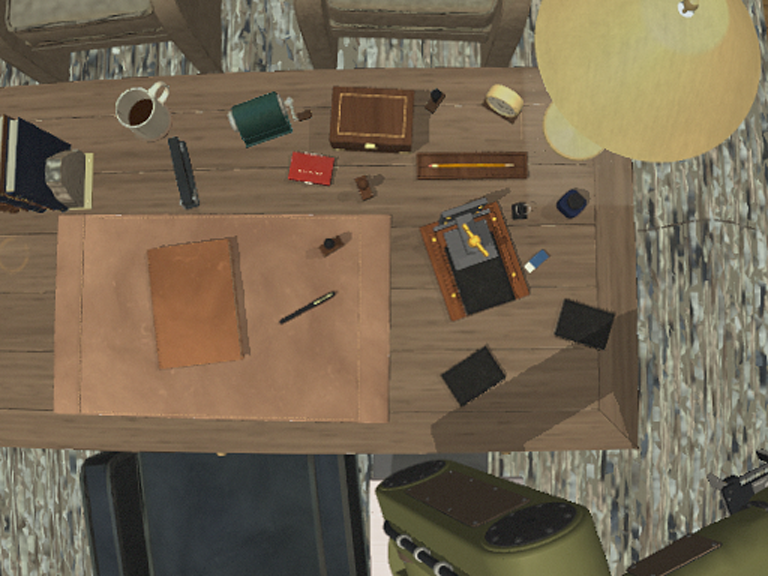

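The top picture shows three black notebooks: (480,285) in the press, and two loose ones on the desk at (474,375) and (585,323). The one in the press is meant, because it lies between the guides and sticks out under the plate. I'll confirm that in a crop and fit the press frame.

Run:
```python
from h import *
P=np.load("top_cl.npy"); im=np.load("top_im.npy")
save("crop",im[125:280,270:420],4)
from scipy.ndimage import label
R=im.astype(int)
x,y,z=P[...,0],P[...,1],P[...,2]
near=(np.hypot(x-630,y+50)<170)
def rect(m,n):
    l,_=label(m); s=np.bincount(l.ravel()); s[0]=0; q=P[l==s.argmax()]
    r=cv2.minAreaRect(q[:,:2].astype(np.float32)); print(n,s.max(),np.round(r[0],1),np.round(r[1],1),round(r[2],1),"z",np.median(q[:,2]).round(1)); return q
rect(near&(z>9)&(z<150),"board+all")
rect(near&(z>118)&(z<135)&(np.hypot(x-632,y+51)>48),"upright")
q=rect(near&(z>98)&(z<135)&(np.hypot(x-632,y+51)<48),"wing")
q2=q-q.mean(0); e,v=np.linalg.eigh(np.cov(q2[:,:2].T)); print("wing axis deg",np.degrees(np.arctan2(v[1,1],v[0,1])),q.mean(0))
dark=(R.max(-1)<50)
rect(near&dark&(z>18)&(z<34)&(x<610),"nb visible")
rect(near&(z>68)&(z<90),"arm")
for n in("eraser","clip","ink_bottle"):
    for b in((596,-192),(703,-160),(716,-260)): pass
m=(z>4)&(z<80)&(y<-130)&(y>-330)&(x>540)&(x<760)
l,k=label(m)
for i in range(1,k+1):
    if (l==i).sum()>20:
        q=P[l==i]; r=cv2.minAreaRect(q[:,:2].astype(np.float32)); print("obj",np.round(r[0]),np.round(r[1]),q[:,2].max().round())
```

```text
board+all 3792 [600.9 -61. ] [206.7 170.7] 17.6 z 26.9
upright 146 [691.8 -29.3] [12.5 90.5] 19.0 z 127.7
wing 113 [630.2 -47.9] [73.6 20.4] 47.4 z 113.9
wing axis deg -143.31036898958652 [630.26678894 -48.11206096 114.03517416]
nb visible 1003 [563.6 -72.5] [121.9 103.3] 16.8 z 27.3
arm 230 [650.5 -47.9] [79.6 60.3] 18.5 z 77.9
obj [ 720. -265.] [51. 56.] 65.0
obj [ 706. -160.] [37. 32.] 48.0
obj [ 593. -136.] [114.  36.] 31.0
obj [ 598. -188.] [24. 53.] 18.0
```

View pics/crop.png

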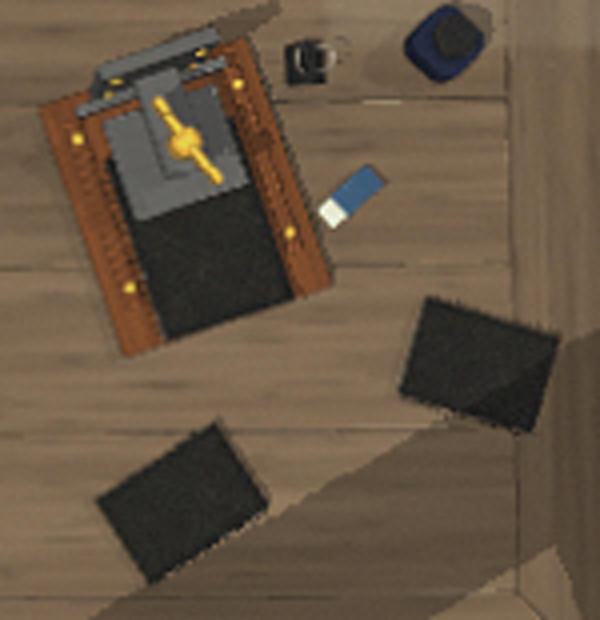

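The crop confirms it. The largest black notebook lies between the guides, with its front edge running from (165,335) to (290,295). The hub is at (185,142) and the wings span (160,100) to (217,180). From this I get:

- **Press:** origin about (631.3, -49.7), yaw 17.7°.
- **Screw:** q about 2.8.
- **Notebook:** sticks out about 36 mm.

Next I move to a point in front of it with the tool aligned to the press.

Call:
{"api": "send_rows", "payload": {
  "plan": [
    {"travel":[24,-20,8],"delta_rot":[0,0,4.7],"fingers":0},
    {"travel":[24.4,-20.5,8],"delta_rot":[0,0,0],"fingers":0},
    {"travel":[24.4,-20.5,8],"delta_rot":[0,0,0],"fingers":0},
    {"travel":[24.4,-20.5,8],"delta_rot":[0,0,0],"fingers":0},
    {"travel":[24.4,-20.5,8],"delta_rot":[0,0,0],"fingers":0},
    {"travel":[24.4,-20.5,8],"delta_rot":[0,0,0],"fingers":0},
    {"travel":[24.4,-20.5,8],"delta_rot":[0,0,0],"fingers":0},
    {"travel":[24.4,-20.5,8],"delta_rot":[0,0,0],"fingers":0},
    {"travel":[24.4,-20.5,8],"delta_rot":[0,0,0],"fingers":0},
    {"travel":[24.4,-20.5,8],"delta_rot":[0,0,0],"fingers":0},
    {"travel":[24.4,-20.5,8],"delta_rot":[0,0,0],"fingers":0},
    {"travel":[24.4,-20.5,8],"delta_rot":[0,0,0],"fingers":0},
    {"travel":[24.4,-20.5,8],"delta_rot":[0,0,0],"fingers":0},
    {"travel":[24.4,-20.5,8],"delta_rot":[0,0,0],"fingers":0},
    {"travel":[24.4,-20.5,8],"delta_rot":[0,0,0],"fingers":0},
    {"travel":[0,0,0],"delta_rot":[0,0,0],"fingers":0},
    {"travel":[0,0,0],"delta_rot":[0,0,0],"fingers":0}
  ]
}}

```text
clock: 3.52
eef_pos: [462.1, -104.0, 104.6]
eef_rot: [3.141, -0.0, 0.309]
wrist_force: [0.0, 0.2, -0.7]
finger_gap: 47.0
```

```bash
cat >> h.py <<'E'
O=np.array([631.3,-49.7]); YAW=np.radians(17.7)
def press(p): 
    d=np.asarray(p)[...,:2]-O; c,s=np.cos(YAW),np.sin(YAW)
    return np.stack([d[...,0]*c+d[...,1]*s,-d[...,0]*s+d[...,1]*c],-1)
def st():
    s=manip.read_state(); print("t",round(s["clock"],2),"press",press(s["eef_pos"]).round(1),"z",s["eef_pos"][2].round(1),"yaw",np.degrees(s["eef_rot"]).round(1),"F",s["wrist_force"].round(1),"gap",round(s["finger_gap"],1)); return s
E
python3 - <<'E'
from h import *
st()
P=np.load("top_cl.npy"); z=P[...,2]; d=np.hypot(P[...,0]-631,P[...,1]+50)
q=P[(d<50)&(z>98)]; r=np.hypot(*press(q).T); 
for a,b in((0,12),(14,22),(24,34)): print(a,np.percentile(q[(r>a)&(r<b),2],[10,50,90]).round(1))
m=(z>150)&(d<450)&(P[...,0]>400); print("tall",m.sum(),d[m].min() if m.any() else 0, P[m][d[m].argmin()] if m.any() else 0)
E
```

```text
t 3.52 press [-177.7   -0.3] z 104.6 yaw [180.   -0.   17.7] F [ 0.   0.2 -0.7] gap 47.0
0 [106.  112.5 116.5]
14 [105.  115.5 118.7]
24 [103.2 120.9 125.4]
tall 14109 168.56945717724312 [ 758.8083451  -159.91218684  423.06589701]
```

Call:
{"api": "send_rows", "payload": {
  "plan": [
    {"travel":[0,0,25],"delta_rot":[0,0,0],"fingers":0},
    {"travel":[0,0,25],"delta_rot":[0,0,0],"fingers":0},
    {"travel":[0,0,15.6],"delta_rot":[0,0,0],"fingers":0},
    {"travel":[10,0,0],"delta_rot":[0,0,0],"fingers":0},
    {"travel":[10,0,0],"delta_rot":[0,0,0],"fingers":0},
    {"travel":[5,0,0],"delta_rot":[0,0,0],"fingers":0},
    {"travel":[5,0,0],"delta_rot":[0,0,0],"fingers":0},
    {"travel":[5,0,0],"delta_rot":[0,0,0],"fingers":0},
    {"travel":[5,0,0],"delta_rot":[0,0,0],"fingers":0},
    {"travel":[5,0,0],"delta_rot":[0,0,0],"fingers":0},
    {"travel":[5,0,0],"delta_rot":[0,0,0],"fingers":0},
    {"travel":[5,0,0],"delta_rot":[0,0,0],"fingers":0},
    {"travel":[5,0,0],"delta_rot":[0,0,0],"fingers":0}
  ]
}}

```text
clock: 5.15
eef_pos: [519.8, -85.3, 38.8]
eef_rot: [-3.142, 0.0, 0.309]
wrist_force: [-1.3, -0.7, 0.8]
finger_gap: 47.1
```

Run:
```python
from h import *
st(); c=camera("top"); save("p1",c["color"][125:280,270:420],4)
```

```text
t 5.15 press [-117.1   -0. ] z 38.8 yaw [-180.     0.    17.7] F [-1.3 -0.7  0.8] gap 47.1
```

View pics/p1.png

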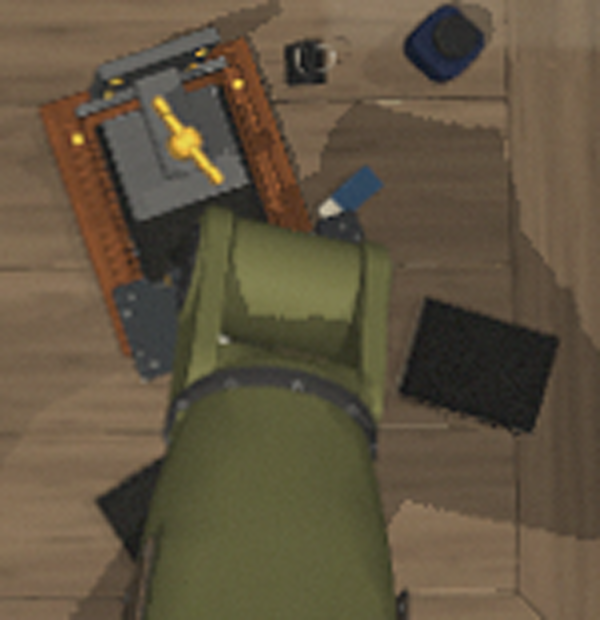

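The view matches the plan: the gripper body (steel blocks at (150,330) and (340,225)) lies across the press, and the contact force is light. I'll carry on to the stop in small steps.

Call:
{"api": "send_rows", "payload": {
  "plan": [
    {"travel":[4,0,0],"delta_rot":[0,0,0],"fingers":0},
    {"travel":[4,0,0],"delta_rot":[0,0,0],"fingers":0},
    {"travel":[3,0,0],"delta_rot":[0,0,0],"fingers":0},
    {"travel":[1,0,0],"delta_rot":[0,0,0],"fingers":0},
    {"travel":[0,0,0],"delta_rot":[0,0,0],"fingers":0}
  ]
}}

```text
clock: 5.82
eef_pos: [530.3, -82.0, 38.8]
eef_rot: [-3.141, 0.002, 0.309]
wrist_force: [-7.1, -1.5, 4.3]
finger_gap: 47.0
```

Call:
{"api": "send_rows", "payload": {
  "plan": [
    {"travel":[1,0,0],"delta_rot":[0,0,0],"fingers":0},
    {"travel":[0,0,0],"delta_rot":[0,0,0],"fingers":0}
  ]
}}

```text
clock: 6.08
eef_pos: [530.5, -81.9, 38.7]
eef_rot: [-3.141, 0.004, 0.309]
wrist_force: [-12.6, -3.9, 8.7]
finger_gap: 46.9
```

Call:
{"api": "send_rows", "payload": {
  "plan": [
    {"travel":[1,0,0],"delta_rot":[0,0,0],"fingers":0},
    {"travel":[0,0,0],"delta_rot":[0,0,0],"fingers":0}
  ]
}}

```text
clock: 6.32
eef_pos: [530.6, -81.9, 38.7]
eef_rot: [-3.14, 0.006, 0.309]
wrist_force: [-20.2, -7.2, 12.9]
finger_gap: 47.0
```

It stalls at press x of about -106, where I expected -104, and the force rises stiffly, so it's at the stop. I'll back off, lift, and move right to check.

Call:
{"api": "send_rows", "payload": {
  "plan": [
    {"travel":[-15,0,0],"delta_rot":[0,0,0],"fingers":0},
    {"travel":[-30,0,0],"delta_rot":[0,0,0],"fingers":0},
    {"travel":[-15,0,-30],"delta_rot":[0,0,0],"fingers":1},
    {"travel":[0,10,-35],"delta_rot":[0,0,0],"fingers":1},
    {"travel":[0,30,-35],"delta_rot":[0,0,0],"fingers":1},
    {"travel":[0,30,-20],"delta_rot":[0,0,0],"fingers":1},
    {"travel":[0,30,0],"delta_rot":[0,0,0],"fingers":1},
    {"travel":[0,30,0],"delta_rot":[0,0,0],"fingers":1},
    {"travel":[0,30,0],"delta_rot":[0,0,0],"fingers":1},
    {"travel":[0,0,0],"delta_rot":[0,0,0],"fingers":1}
  ]
}}

```text
clock: 7.58
eef_pos: [524.3, -253.1, 158.5]
eef_rot: [3.142, 0.0, 0.307]
wrist_force: [0.0, 0.1, -0.0]
finger_gap: 0.4
```

```bash
cat > m.py <<'E'
from h import *
import sys
s=st(); c=camera("top"); save(sys.argv[1],c["color"][125:280,270:420],4)
P=cloud(c); z=P[...,2]; pp=press(P); im=c["color"].astype(int)
m=(z>21.5)&(z<33)&(pp[...,0]<-45)&(pp[...,0]>-150)&(abs(pp[...,1])<40)&(im.max(-1)<55)
q=pp[m]
for y in(-30,-15,0,15,30):
    a=q[abs(q[:,1]-y)<6,0]; print("front x at y",y,a.min().round(1) if len(a) else None,len(a))
for t in("notebook_back","notebook_mid","wing_mid","wing_tip"):
    for d in tip_of(t,"top")[:3]:
        p=w(c,d["at"]); pr=press(p)
        if np.hypot(*pr)<110: print(t,round(d["confidence"],2),pr.round(1),p[2].round(1))
g=(np.hypot(pp[...,0],pp[...,1])<42)&(z>98)&(z<132)&(im[...,0]-im[...,2]>50)
v=pp[g]; u=v-v.mean(0)*0
e,V=np.linalg.eigh(np.cov(v.T)); a=np.degrees(np.arctan2(V[1,1],V[0,1]))%180
print("wing",g.sum(),"centre",v.mean(0).round(1),"angle mod180 in press",a.round(1),"q mod pi",np.radians(-a%180).round(2),"+pi",(np.radians(-a%180)+np.pi).round(2))
E
python3 m.py p2
```

```text
t 7.58 press [-163.7 -161.2] z 158.5 yaw [180.    0.   17.6] F [ 0.   0.1 -0. ] gap 0.4
front x at y -30 -94.9 64
front x at y -15 -94.9 65
front x at y 0 -94.9 64
front x at y 15 -94.9 64
front x at y 30 -95.0 64
notebook_back 0.89 [46.5 -2.1] 25.0
notebook_mid 0.86 [-23.    1.3] 21.4
wing_mid 0.49 [ 0.6 -0.7] 110.8
wing_tip 0.44 [-35.5 -16.6] 114.8
wing 106 centre [-0.7  1.7] angle mod180 in press 18.9 q mod pi 2.81 +pi 5.95
```

View pics/p2.png

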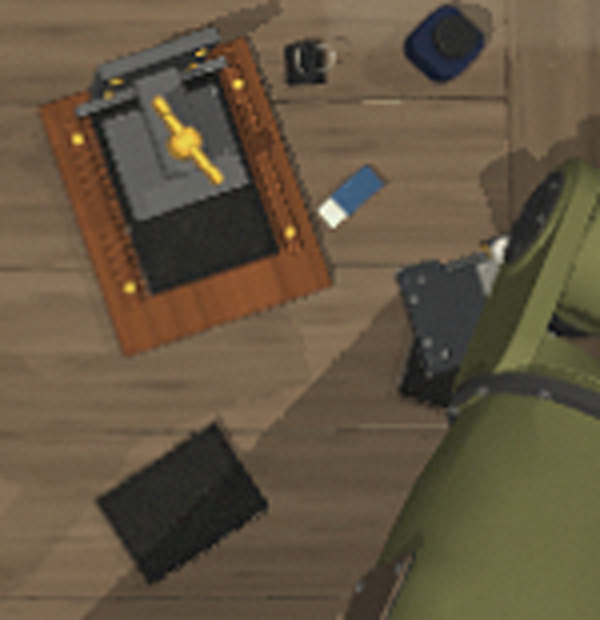

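The notebook is home and square: its front edge reads -95 all along (home is -96) in p2, where it ends at about (150,292)-(275,255). The screw is still at q about 2.81. Next I go to the right of the screw for stroke 1.

Call:
{"api": "send_rows", "payload": {
  "plan": [
    {"travel":[26,-21,0],"delta_rot":[0,0,0],"fingers":1},
    {"travel":[26.4,-21,0],"delta_rot":[0,0,0],"fingers":1},
    {"travel":[26.4,-21,0],"delta_rot":[0,0,0],"fingers":1},
    {"travel":[26.4,-21,0],"delta_rot":[0,0,0],"fingers":1},
    {"travel":[26.4,-21,0],"delta_rot":[0,0,0],"fingers":1},
    {"travel":[26.4,-22,0],"delta_rot":[0,0,0],"fingers":1},
    {"travel":[0,0,0],"delta_rot":[0,0,0],"fingers":1},
    {"travel":[0,0,16.5],"delta_rot":[0,0,0],"fingers":1},
    {"travel":[0,0,15],"delta_rot":[0,0,0],"fingers":1},
    {"travel":[0,0,15],"delta_rot":[0,0,0],"fingers":1},
    {"travel":[0,0,0],"delta_rot":[0,0,0],"fingers":1}
  ]
}}

```text
clock: 9.2
eef_pos: [635.4, -83.1, 110.6]
eef_rot: [-3.14, 0.002, 0.308]
wrist_force: [0.0, 0.5, 0.2]
finger_gap: 0.7
```

```bash
python3 -c "
from h import *
st()"
```

```text
t 9.2 press [ -6.2 -33.1] z 110.6 yaw [-1.799e+02  1.000e-01  1.770e+01] F [0.  0.5 0.2] gap 0.7
```

In place with no contact. Stroke 1 is an arc of radius 33 mm.

Call:
{"api": "send_rows", "payload": {
  "plan": [
    {"travel":[-5.6,-1.5,0],"delta_rot":[0,0,0],"fingers":1},
    {"travel":[-5.2,-2.4,0],"delta_rot":[0,0,0],"fingers":1},
    {"travel":[-4.7,-3.3,0],"delta_rot":[0,0,0],"fingers":1},
    {"travel":[-4.1,-4.1,0],"delta_rot":[0,0,0],"fingers":1},
    {"travel":[-3.3,-4.7,0],"delta_rot":[0,0,0],"fingers":1},
    {"travel":[-2.4,-5.2,0],"delta_rot":[0,0,0],"fingers":1},
    {"travel":[-1.5,-5.6,0],"delta_rot":[0,0,0],"fingers":1},
    {"travel":[-0.5,-5.7,0],"delta_rot":[0,0,0],"fingers":1},
    {"travel":[0.5,-5.7,0],"delta_rot":[0,0,0],"fingers":1}
  ]
}}

```text
clock: 10.32
eef_pos: [598.8, -54.2, 112.2]
eef_rot: [-3.141, 0.0, 0.309]
wrist_force: [1.2, -2.8, -0.6]
finger_gap: 0.3
```

Call:
{"api": "send_rows", "payload": {
  "plan": [
    {"travel":[1.5,-5.6,0],"delta_rot":[0,0,0],"fingers":1},
    {"travel":[2.4,-5.2,0],"delta_rot":[0,0,0],"fingers":1},
    {"travel":[3.3,-4.7,0],"delta_rot":[0,0,0],"fingers":1},
    {"travel":[4.1,-4.1,0],"delta_rot":[0,0,0],"fingers":1},
    {"travel":[4.7,-3.3,0],"delta_rot":[0,0,0],"fingers":1},
    {"travel":[5.2,-2.4,0],"delta_rot":[0,0,0],"fingers":1},
    {"travel":[5.6,-1.5,0],"delta_rot":[0,0,0],"fingers":1},
    {"travel":[5.7,-0.5,0],"delta_rot":[0,0,0],"fingers":1},
    {"travel":[5.7,0.5,0],"delta_rot":[0,0,0],"fingers":1},
    {"travel":[5.6,1.5,0],"delta_rot":[0,0,0],"fingers":1},
    {"travel":[5.2,2.4,0],"delta_rot":[0,0,0],"fingers":1}
  ]
}}

```text
clock: 11.7
eef_pos: [639.2, -17.7, 112.4]
eef_rot: [-3.141, -0.0, 0.309]
wrist_force: [-2.8, 0.6, -0.1]
finger_gap: 0.7
```

```bash
python3 m.py p3 | tail -5; python3 -c "
from h import *
st()"
```

```text
front x at y -15 None 0
front x at y 0 None 0
front x at y 15 None 0
front x at y 30 None 0
wing 16 centre [-17.2  -7. ] angle mod180 in press 41.1 q mod pi 2.42 +pi 5.57
t 11.95 press [17.  27.9] z 112.5 yaw [180.   -0.   17.7] F [ 0.7 -0.3  0.3] gap 0.4
```

Contact force was about 2 N, and the wing now reads q of about 5.6. I lift and cross over the top to the right side for stroke 2.

Call:
{"api": "send_rows", "payload": {
  "plan": [
    {"travel":[-4,-2,0],"delta_rot":[0,0,0],"fingers":1},
    {"travel":[0,0,-25],"delta_rot":[0,0,0],"fingers":1},
    {"travel":[0,0,-25],"delta_rot":[0,0,0],"fingers":1},
    {"travel":[0,0,0],"delta_rot":[0,0,0],"fingers":1},
    {"travel":[-2,21,0],"delta_rot":[0,0,0],"fingers":1},
    {"travel":[-3,22,0],"delta_rot":[0,0,0],"fingers":1},
    {"travel":[-3,21,0],"delta_rot":[0,0,0],"fingers":1},
    {"travel":[0,0,0],"delta_rot":[0,0,0],"fingers":1}
  ]
}}

```text
clock: 12.95
eef_pos: [646.2, -82.8, 161.7]
eef_rot: [-3.141, 0.001, 0.306]
wrist_force: [1.1, 0.1, 0.5]
finger_gap: 0.5
```

```bash
python3 m.py p3b
```

```text
t 12.95 press [  4.1 -36.1] z 161.7 yaw [-180.     0.    17.5] F [1.1 0.1 0.5] gap 0.5
front x at y -30 None 0
front x at y -15 None 0
front x at y 0 None 0
front x at y 15 -72.9 8
front x at y 30 -91.1 50
notebook_back 0.84 [49.  -0.4] 22.1
notebook_mid 0.58 [-24.5   1.7] 26.4
wing_mid 0.53 [49.6  0.3] 21.0
wing 0 centre [nan nan] angle mod180 in press nan q mod pi nan +pi nanm.py:14: RuntimeWarning: Mean of empty slice.
  v=pp[g]; u=v-v.mean(0)*0
  ret = um.true_divide(
  avg = a.mean(axis, **keepdims_kw)
m.py:15: RuntimeWarning: Degrees of freedom <= 0 for slice
  e,V=np.linalg.eigh(np.cov(v.T)); a=np.degrees(np.arctan2(V[1,1],V[0,1]))%180
  c *= np.true_divide(1, fact)
  c *= np.true_divide(1, fact)
m.py:16: RuntimeWarning: Mean of empty slice.
  print("wing",g.sum(),"centre",v.mean(0).round(1),"angle mod180 in press",a.round(1),"q mod pi",np.radians(-a%180).round(2),"+pi",(np.radians(-a%180)+np.pi).round(2))
```

View pics/p3b.png

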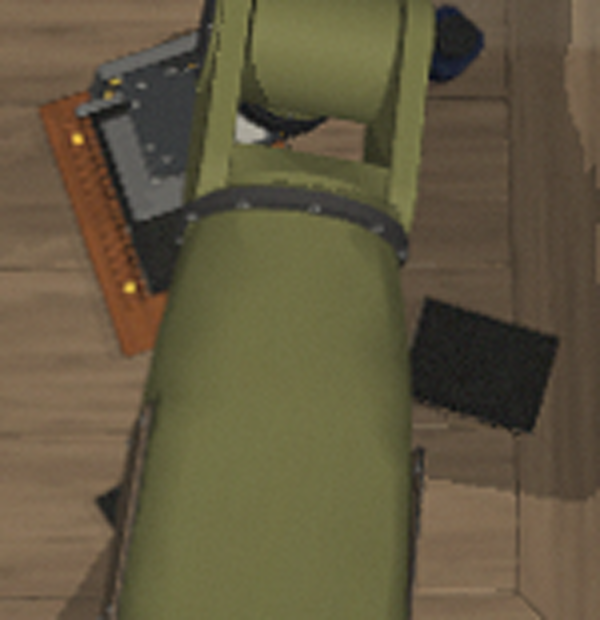

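The arm hides the wing in p3b, but from the contact geometry the opposite wing stands at roughly 206-220° in the press frame, so this side is clear. I descend and sweep stroke 2.

Call:
{"api": "send_rows", "payload": {
  "plan": [
    {"travel":[0,0,18],"delta_rot":[0,0,0],"fingers":1},
    {"travel":[0,0,18],"delta_rot":[0,0,0],"fingers":1},
    {"travel":[0,0,16],"delta_rot":[0,0,0],"fingers":1},
    {"travel":[-4,-3,0],"delta_rot":[0,0,0],"fingers":1},
    {"travel":[-5.7,-0.5,0],"delta_rot":[0,0,0],"fingers":1},
    {"travel":[-5.6,-1.5,0],"delta_rot":[0,0,0],"fingers":1},
    {"travel":[-5.2,-2.4,0],"delta_rot":[0,0,0],"fingers":1},
    {"travel":[-4.7,-3.3,0],"delta_rot":[0,0,0],"fingers":1},
    {"travel":[-4.1,-4.1,0],"delta_rot":[0,0,0],"fingers":1},
    {"travel":[-3.3,-4.7,0],"delta_rot":[0,0,0],"fingers":1},
    {"travel":[-2.4,-5.2,0],"delta_rot":[0,0,0],"fingers":1},
    {"travel":[-1.5,-5.6,0],"delta_rot":[0,0,0],"fingers":1},
    {"travel":[-0.5,-5.7,0],"delta_rot":[0,0,0],"fingers":1},
    {"travel":[0.5,-5.7,0],"delta_rot":[0,0,0],"fingers":1}
  ]
}}

```text
clock: 14.95
eef_pos: [598.5, -51.5, 110.2]
eef_rot: [-3.141, 0.001, 0.309]
wrist_force: [1.2, -1.6, 0.5]
finger_gap: 0.3
```

```bash
python3 -c "
from h import *
st()"
```

```text
t 14.95 press [-31.8   8.3] z 110.2 yaw [-180.     0.    17.7] F [ 1.2 -1.6  0.5] gap 0.3
```

Call:
{"api": "send_rows", "payload": {
  "plan": [
    {"travel":[1.5,-5.6,0],"delta_rot":[0,0,0],"fingers":1},
    {"travel":[2.4,-5.2,0],"delta_rot":[0,0,0],"fingers":1},
    {"travel":[3.3,-4.7,0],"delta_rot":[0,0,0],"fingers":1},
    {"travel":[4.1,-4.1,0],"delta_rot":[0,0,0],"fingers":1},
    {"travel":[4.7,-3.3,0],"delta_rot":[0,0,0],"fingers":1},
    {"travel":[5.2,-2.4,0],"delta_rot":[0,0,0],"fingers":1},
    {"travel":[5.6,-1.5,0],"delta_rot":[0,0,0],"fingers":1},
    {"travel":[5.7,-0.5,0],"delta_rot":[0,0,0],"fingers":1},
    {"travel":[5.7,0.5,0],"delta_rot":[0,0,0],"fingers":1}
  ]
}}

```text
clock: 16.08
eef_pos: [627.3, -14.6, 110.3]
eef_rot: [-3.141, 0.0, 0.309]
wrist_force: [-2.8, -0.6, 0.0]
finger_gap: 0.8
```

```bash
python3 -c "
from h import *
st()"
```

```text
t 16.07 press [ 6.9 34.6] z 110.3 yaw [-180.     0.    17.7] F [-2.8 -0.6  0. ] gap 0.8
```

Call:
{"api": "send_rows", "payload": {
  "plan": [
    {"travel":[2.8,0.6,0],"delta_rot":[0,0,0],"fingers":1},
    {"travel":[2.7,0.9,0],"delta_rot":[0,0,0],"fingers":1},
    {"travel":[2.7,1.1,0],"delta_rot":[0,0,0],"fingers":1},
    {"travel":[0,0,0],"delta_rot":[0,0,0],"fingers":1}
  ]
}}

```text
clock: 16.58
eef_pos: [635.9, -14.8, 110.4]
eef_rot: [3.141, -0.0, 0.309]
wrist_force: [-0.0, 0.9, -0.3]
finger_gap: 0.4
```

Call:
{"api": "send_rows", "payload": {
  "plan": [
    {"travel":[2.5,1.3,0],"delta_rot":[0,0,0],"fingers":1},
    {"travel":[0,0,0],"delta_rot":[0,0,0],"fingers":1}
  ]
}}

```text
clock: 16.82
eef_pos: [638.6, -15.3, 110.4]
eef_rot: [3.141, -0.0, 0.309]
wrist_force: [-0.4, 1.2, 0.8]
finger_gap: 0.4
```

Call:
{"api": "send_rows", "payload": {
  "plan": [
    {"travel":[2.4,1.5,0],"delta_rot":[0,0,0],"fingers":1},
    {"travel":[0,0,0],"delta_rot":[0,0,0],"fingers":1}
  ]
}}

```text
clock: 17.08
eef_pos: [641.3, -16.0, 110.4]
eef_rot: [3.142, -0.0, 0.309]
wrist_force: [-1.8, 0.8, 0.5]
finger_gap: 0.6
```

Call:
{"api": "send_rows", "payload": {
  "plan": [
    {"travel":[2,1.5,0],"delta_rot":[0,0,0],"fingers":1},
    {"travel":[0,0,0],"delta_rot":[0,0,0],"fingers":1}
  ]
}}

```text
clock: 17.32
eef_pos: [642.6, -16.4, 110.2]
eef_rot: [-3.14, 0.003, 0.309]
wrist_force: [-11.1, 3.4, 4.1]
finger_gap: 0.2
```

The force jumps to about 12 N at φ of about 54°, where I predicted the stop at about 51°. I'll nudge once more, back off, retreat and check.

Call:
{"api": "send_rows", "payload": {
  "plan": [
    {"travel":[1,0.7,0],"delta_rot":[0,0,0],"fingers":1},
    {"travel":[0,0,0],"delta_rot":[0,0,0],"fingers":1}
  ]
}}

```text
clock: 17.58
eef_pos: [643.0, -16.5, 110.2]
eef_rot: [-3.139, 0.004, 0.309]
wrist_force: [-17.5, 4.9, 7.3]
finger_gap: 0.2
```

Call:
{"api": "send_rows", "payload": {
  "plan": [
    {"travel":[-5,-3,0],"delta_rot":[0,0,0],"fingers":1},
    {"travel":[-5,-4,0],"delta_rot":[0,0,0],"fingers":1},
    {"travel":[0,0,-30],"delta_rot":[0,0,0],"fingers":1},
    {"travel":[0,0,-40],"delta_rot":[0,0,0],"fingers":1},
    {"travel":[-30,0,-30],"delta_rot":[0,0,0],"fingers":1},
    {"travel":[-30,20,0],"delta_rot":[0,0,0],"fingers":1},
    {"travel":[-30,30,0],"delta_rot":[0,0,0],"fingers":1},
    {"travel":[-30,30,0],"delta_rot":[0,0,0],"fingers":1},
    {"travel":[-30,30,0],"delta_rot":[0,0,0],"fingers":1},
    {"travel":[-30,30,0],"delta_rot":[0,0,0],"fingers":1},
    {"travel":[0,30,0],"delta_rot":[0,0,0],"fingers":1},
    {"travel":[0,30,0],"delta_rot":[0,0,0],"fingers":1},
    {"travel":[0,0,0],"delta_rot":[0,0,0],"fingers":1},
    {"travel":[0,0,0],"delta_rot":[0,0,0],"fingers":1}
  ]
}}

```text
clock: 19.32
eef_pos: [522.1, -258.1, 210.3]
eef_rot: [-3.141, -0.0, 0.309]
wrist_force: [0.0, 0.2, 0.2]
finger_gap: 0.4
```

```bash
python3 m.py p4
```

```text
t 19.32 press [-167.4 -165.4] z 210.3 yaw [-180.    -0.    17.7] F [0.  0.2 0.2] gap 0.4
front x at y -30 -94.9 64
front x at y -15 -94.9 61
front x at y 0 -94.9 61
front x at y 15 -94.9 62
front x at y 30 -95.0 60
notebook_back 0.88 [47.7  1.2] 22.2
notebook_mid 0.59 [-23.2   6.9] 21.8
wing_mid 0.7 [-2.4  1.5] 104.9
wing_mid 0.28 [ 1.9 -1.4] 23.1
wing 102 centre [0.5 1.6] angle mod180 in press 25.0 q mod pi 2.7 +pi 5.85
```

View pics/p4.png

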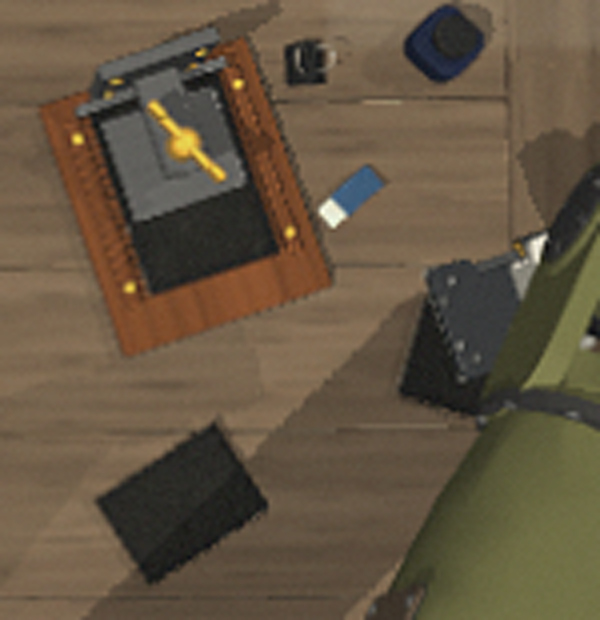

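In p4 the wings span (150,105) to (222,180) at 25°, so q is about 8.98. wing_mid sank from 111 to 105 mm, which is one turn. The notebook's front edge is still at -95 and the bystanders haven't moved. Handing in.

```bash
python3 -c "
from h import *
print(manip.sign_off()); st()"
```

```text
the job is handed in; nothing more can be done
None
the job is handed in; nothing more can be done
```

I pushed the notebook home against the back stop, then tightened the screw to its hard stop with closed fingertips in two strokes. I handed the job in at about 19 s; no verdict was reported.

- **Notebook:** the front edge reads -95 mm in the press frame (home is -96 mm) and is square across its width. The reading was the same after tightening.
- **Screw:** the wings stand at q of about 8.98 by the final picture. They sank about 6 mm, which matches one turn. The last push met the stop at about 18 N.
- **Bystanders:** the eraser, clip and ink bottle stand where they were in the last picture. The stamp, pen and book were outside that crop, and the tool never worked near them.
- **Robot:** it ended clear of everything, with the wrist force near zero.

One check failed: between the strokes the arm hid the wings. I placed stroke 2 from the contact geometry instead, and the stop then came within about 3° of where I predicted.

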